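Slide a copper blank out of its bin and lock it in the stamping stop

TASK

Get the large round copper blank ready for stamping: without lifting it, slide it up the scooped front of its tray compartment onto the steel bench block and on until it sits fully home against both faces of the V-shaped stop. Then swing the keeper bar all the way across above the blank, to the end of its travel. Leave the other two blanks, the hammer and the chisel where they lie.

Things in the scene. Friction and masses are not known exactly. Their poses are not given: they have to be found in the camera images.
- station: Fixed: steel bench block with a plywood blank tray joined to its end. Origin: at bench height (z 0), on the tray/block joint line, mid-width. +x points from tray to block (the way a blank is slid), +y left of that, z up; turned about z, place varies. Block: x 0 to 125, y -100 to 100, top z 40 mm. Station frame and mm are used in all texts below.
- tray_in (a point): Middle of the tray's floor, at station x -63, y 0, z 30 mm. Three compartments side by side, centred at y -65, 0, 65, each 60 wide inside. Flat floor z 30 from x -120 to -34, then a ramp (scooped front) up to z 40 at x 0, open onto the block's top. Back wall (inner face x -120), dividers and sides rise to z 46, are 3 to 5 thick and end at x -3.
- nest (a point): Where the middle of the large round blank lies when it touches both faces of the V stop: station x 75, y 0, z 43.5 mm. The V is two dark steel bars on the block, 9 mm high, 10 thick, 40 long, at 90 degrees, opening squarely towards the tray; the apex of its faces is 28 beyond this point in +x; the bars' ends reach about 35 to either side.
- big_round_center (a point): Centre (half-way up) of the large round copper blank: a plain disc 40 mm in diameter, 7 thick, about 80 g, lying flat in one of the three compartments, its centre at station x -70 to -56. Told from the small disc by its size.
- small_round_center (a point): Centre of the small round copper blank: disc 27 mm in diameter, 7 thick, in another compartment. Not to be moved.
- square_center (a point): Centre of the square copper blank, 30 x 30 x 7 mm, in the remaining compartment. Not to be moved.
- keeper (a joint): Angle (rad) of the keeper, a flat steel bar 14 mm wide swinging level about a pivot at station x 112, y 58. At 0 it points along station +x; growing values swing it clockwise seen from above; at 2.14, its stop, it lies over the nest. Bar z 52 to 58, 80 long, so it clears the V stop and blank (top z 47). Starts at 0 to 0.5; light friction, stays where left.
- keeper_post (a point): Middle of the keeper's upright round steel post by which it is pushed: 12 mm in diameter, standing on the bar 46 mm from the pivot, from z 58 to z 92 mm; this point is at z 75.
- hammer: Bystander: wooden-handled hammer 250 mm long, up to 32 high, lying on the bench beside the station; not to be moved. Origin under it, near its middle.
- chisel: Bystander: small square steel chisel, 120 mm long and 12 thick, lying on the bench beside the block; not to be moved. Origin under it, near its middle.
There are look-alikes about, which are no part of the job. Leave any black, blue or purple look-alike of the part that bears big_round_center alone.

How it is judged:
By the outcome, as a careful person would: the job done as asked, in the order asked, and still so for the second after the job is handed in, with the robot touching nothing.
It also fails if it takes over 64 s, if anything falls off the work surface, if the arm or the gripper's body presses on something with over 40 N, if the wrist force passes 120 N, or if a joint passes its speed limit or range.

ROBOT

A 6-joint arm with a two-finger parallel gripper is mounted at the origin on the work surface. World frame = base frame: x ahead of the robot, y to its left, z up, the work surface at z = 0. Lengths are in mm, angles in rad, forces in N, time in s.
With the tool pointing down it reaches from about 400 to 925 mm from the base axis. Payload 12.5 kg.
Tool frame: the origin (TCP) lies at the centre of the arm's flange, where the gripper is bolted on; the fingertips stand 190 mm ahead of it and the grasp point (between the pads) lies env.grip_point_offset ahead of it (env.grip_point_offset is the distance from the TCP to the grasp point, in mm); z points along the fingers, x is the direction in which the jaws open and shut, and the axes are right-handed (so a half turn about z gives the same grasp; the last joint's range is limited). The gripper opens to 95 mm and grips with 3 to 60 N. Pads are 20 mm wide; open, the fingers measure 119 mm over their backs; the gripper's body (75 mm by 180 mm) begins 59 mm behind the grasp point.
Start: joints at [1.185, 0.491, 1.559, -0, 1.092, -0.106], TCP at [172.578, 600.701, 404.761] pointing down, gripper open.
Joint ranges: [-3.1, 3.1], [-0.84, 2.19], [0.05, 2.79], [-1.13, 4.28], [0.06, 2.93], [-2.69, 2.69]. Speed limits (rad/s): [2.22, 2.22, 2.79, 3.14, 3.14, 3.14].

INTERFACE

Orientations are given as [roll, pitch, yaw] about the fixed x, y, z axes, in that order (R = Rz(yaw) Ry(pitch) Rx(roll)).
In Python, from cell import state, read_camera, camera_model, job_done, env gives the robot as it stands.
- The arm moves only by the tool arm_command, never from a script. Its argument "steps" is a list of rows, each a list of 6 numbers: the shift along the tool's x, y, z in cm, then the turn, a rotation vector about the tool's x, y, z in degrees. In form: [[dx, dy, dz, rx, ry, rz], ...]. A call has 1 to 12 rows; each row is the pose to reach, as a shift and turn from the pose commanded when the call began, along the tool's axes at that moment; what a row does not reach only later rows make up. A row lasts 1/12 s, in which the tool goes at most 41.7 mm and 7.16 degrees, less where a joint would pass 70% of its speed; a pose out of reach is approached as far as the arm can. A call with a gripper value outside its range is refused whole. "jaw" is the finger opening in cm, from 0 to 9.51, set as the call begins (left out, the last holds). The fingers move at their own pace and stop on an object; the grip force is fixed at half the most. Time passes only in rows, so rows that repeat a pose let the fingers close. It gives the time, the measured TCP pose, the force and the opening at its end, in the units of the state.
- state(): the state, without advancing time (a new reading comes with each control period).
- read_camera(name): name is "side" or "top"; returns the picture (400x640x3 uint8, red, green, blue); there is no depth.
- camera_model(name): a dict with "K" (3x3 intrinsics, pixels), "xyz" and "rotation" of the camera in the world. Camera axes: x right, y up, looking along -z (the intrinsics and any distortion apply to the point x, -y, -z); pixel columns grow to the right and rows downward; lengths in mm; the calibration is good to about 2 mm. A picture is of the moment at which its call begins. camera_model takes no time and is no camera call.
- job_done(): hands the job in, once; it reports no verdict.
The state is a dict: "t": time; "joints": joint angles; "qvel": joint speeds; "tau": joint torques, N m; "eef_pos": TCP position; "tcp_rot": TCP orientation; "ft_force": force on the tool from outside, world axes, zero at the start; "moment": the same for the moment, N m; "opening": opening from 0.0 (shut) to 1.0 (fully open).
Only numpy, scipy, OpenCV 4.12 (cv2) and the standard library are available. Lean on these libraries where they do the work, as an engineer would, in place of code of your own. Each camera call takes 0.05 s, during which the arm holds its last target. There are 200 camera calls.

## Working session

There is one attempt and no reset: what is moved stays moved. The work goes in short steps, Python scripts to look and compute and a tool call to move; the robot and the scene stay as the last step left them, time stands still between calls to the robot, and variables do not carry over. Pictures are saved under pics/ and viewed, about 8 in all and at most 12, crops included, and the job is handed in when it is done.

Besides the shell and the picture viewer there is one more tool, called after "Call:" as name([rows], argument=value, ...), one row to a line, values as JSON. arm_command: Moves the arm, as the interface text tells. Its arguments: {"type":"object","properties":{"steps":{"type":"array"},"jaw":{"type":"number"}},"required":["steps"]}

```bash
mkdir -p pics; ls; python3 - <<'E'
from cell import *
import cv2
for n in("top","side"):
    im=read_camera(n); cv2.imwrite(f"pics/{n}0.png",im[:,:,::-1]); m=camera_model(n); print(n,m)
print(state(), env.grip_point_offset)
E
```

```text
pics
top {'K': array([[437.24766202,   0.        , 319.97057851],
       [  0.        , 437.24766202, 198.73190502],
       [  0.        ,   0.        ,   1.        ]]), 'xyz': array([538.46962805, -12.88388283, 780.30974801]), 'rotation': array([ 0.06972815, -0.02804652, -1.54363811])}
side {'K': array([[362.67320391,   0.        , 321.43358126],
       [  0.        , 362.67320391, 196.72656283],
       [  0.        ,   0.        ,   1.        ]]), 'xyz': array([ 487.36518018, -562.46286233,  582.97016391]), 'rotation': array([ 0.80177277, -0.01633684, -0.14219292])}
{'t': 0.1, 'joints': array([ 1.18543088e+00,  4.91482240e-01,  1.55938400e+00, -1.79250522e-05,
        1.09170565e+00, -1.05598546e-01]), 'qvel': array([ 7.50258360e-04, -2.06909495e-03, -4.07431892e-04,  5.54080701e-04,
       -6.85898996e-05, -2.19654165e-04]), 'tau': array([ 3.95776005e-03, -6.13629413e+01, -2.58609366e+01,  6.94180140e-02,
        4.70975018e-02,  3.33702559e-06]), 'eef_pos': array([172.54969295, 600.67866768, 404.23223346]), 'tcp_rot': array([-3.14150525e+00,  9.75459136e-04,  1.29103774e+00]), 'ft_force': array([ 0.6618781 , -0.29641462, -0.65088346]), 'moment': array([-0.03681528,  0.01686585,  0.01498503]), 'opening': 1.0030668315115938} 171.3
```

View pics/top0.png

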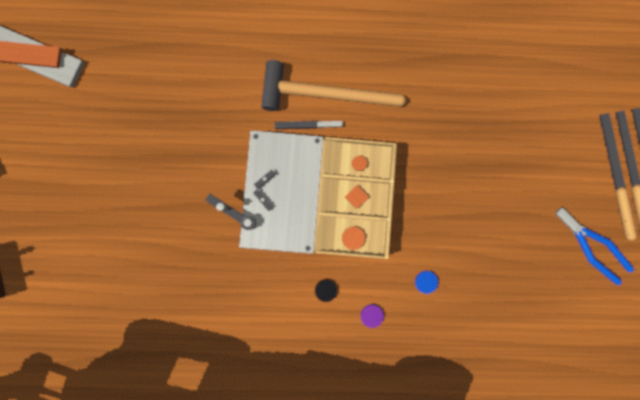

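View pics/side0.png

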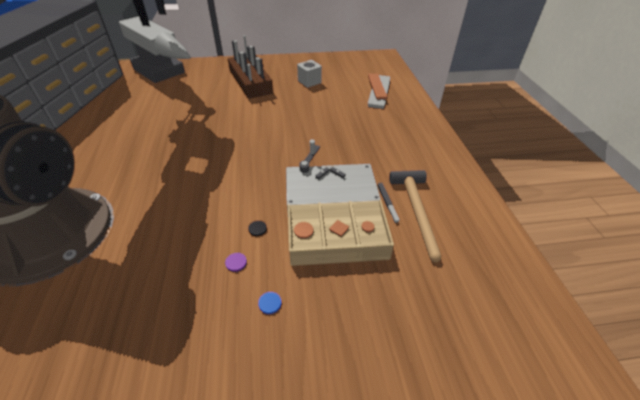

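```bash
python3 - <<'E'
import cv2
im=cv2.imread("pics/top0.png")[120:265,200:410]
cv2.imwrite("pics/c1.png",cv2.resize(im,None,fx=3.8,fy=3.8,interpolation=cv2.INTER_CUBIC))
im=cv2.imread("pics/side0.png")[130:270,270:450]
cv2.imwrite("pics/c2.png",cv2.resize(im,None,fx=4,fy=4,interpolation=cv2.INTER_CUBIC))
E
```

```text
(no output)
```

View pics/c1.png

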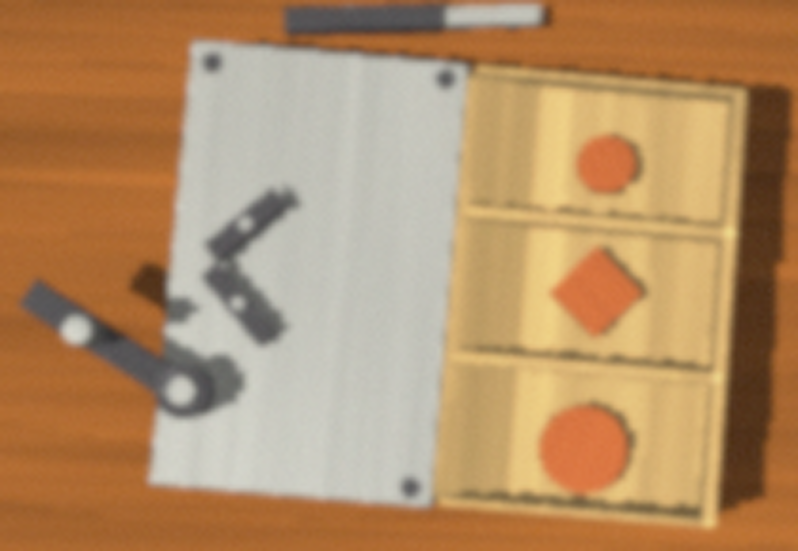

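View pics/c2.png

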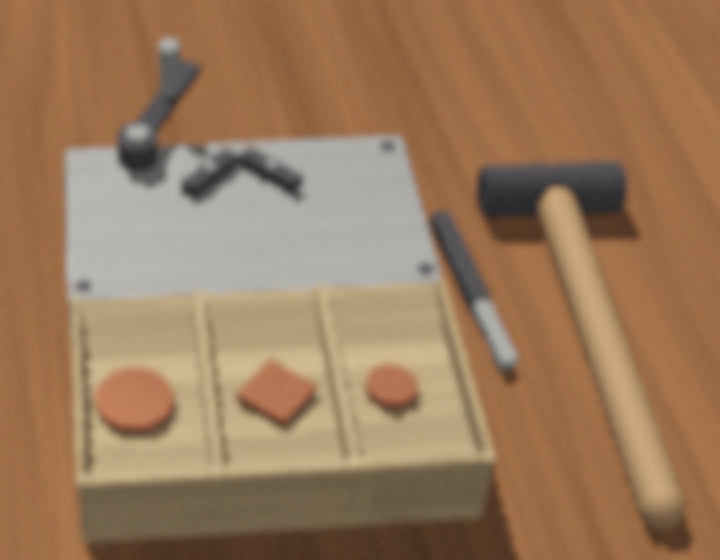

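```bash
cat > h.py <<'E'
import numpy as np, cv2, json
from scipy.optimize import least_squares
from scipy.spatial.transform import Rotation as Ro
from cell import *
def proj(n,P):
    m=camera_model(n); p=Ro.from_euler('xyz',m['rotation']).inv().apply(np.atleast_2d(P)-m['xyz'])
    return np.c_[m['K'][0,0]*p[:,0]/-p[:,2]+m['K'][0,2], m['K'][1,1]*p[:,1]/p[:,2]+m['K'][1,2]]
def ray(n,uv,z):
    m=camera_model(n); K=m['K']
    d=Ro.from_euler('xyz',m['rotation']).apply([(uv[0]-K[0,2])/K[0,0],-(uv[1]-K[1,2])/K[1,1],-1])
    return m['xyz']+d*(z-m['xyz'][2])/d[2]
def s2w(S,P):
    P=np.atleast_2d(P).astype(float); c,s=np.cos(S[2]),np.sin(S[2])
    return np.c_[S[0]+c*P[:,0]-s*P[:,1],S[1]+s*P[:,0]+c*P[:,1],P[:,2]]
def w2s(S,p):
    c,s=np.cos(S[2]),np.sin(S[2]); d=p[:2]-S[:2]; return np.array([c*d[0]+s*d[1],-s*d[0]+c*d[1],p[2]])
T1=lambda u:(np.array(u)+.5)/3.8-.5+[200,120]
T2=lambda u:(np.array(u)+.5)/4-.5+[270,130]
E
python3 - <<'E'
from h import *
C=np.array([[125,-100,40],[0,-100,40],[0,100,40],[125,100,40]])
t=T1([(192,42),(467,63),(432,506),(150,485)]); s=T2([(402,137),(440,285),(70,302),(66,150)])
for nm,w in(("top",(1,0)),("side",(0,1)),("both",(1,1))):
    f=lambda S:np.r_[w[0]*(proj("top",s2w(S,C))-t).ravel(),w[1]*(proj("side",s2w(S,C))-s).ravel()]
    r=least_squares(f,[490,0,1.5],x_scale=[100,100,1]); S=r.x
    print(nm,S.round(3),f(S).round(1))
    print(" disc top",w2s(S,ray("top",T1((585,448)),37)).round(1)," side",w2s(S,ray("side",T2((135,398)),37)).round(1))
    print(" pivot",w2s(S,ray("top",T1((181,391)),66)).round(1)," post top",w2s(S,ray("top",T1((76,330)),92)).round(1), w2s(S,ray("side",T2((168,45)),92)).round(1))
    print(" small",w2s(S,ray("top",T1((607,164)),37)).round(1),"sq",w2s(S,ray("top",T1((598,292)),37)).round(1))
    if nm=="both": 
        json.dump(list(S),open("S.json","w")); print("nest w",s2w(S,[75,0,43.5]))
E
```

```text
top [598.495 -28.897   1.52 ] [-0.3 -0.6  0.2 -0.   0.2  0.4  0.   0.2 -0.  -0.   0.  -0.  -0.  -0.
 -0.   0. ]
 disc top [-65.9  68.6  37. ]  side [-66.7  67.6  37. ]
 pivot [111.6  57.5  66. ]  post top [153.2  36.   92. ] [152.7  35.3  92. ]
 small [-66.5 -59.8  37. ] sq [-66.6  -1.6  37. ]
side [599.189 -30.026   1.508] [ 0.  -0.   0.  -0.   0.  -0.   0.  -0.   0.   0.1  0.8 -0.1 -0.6 -0.1
 -0.2  0. ]
 disc top [-65.6  68.6  37. ]  side [-66.4  67.6  37. ]
 pivot [112.   59.6  66. ]  post top [153.9  38.5  92. ] [153.4  37.8  92. ]
 small [-64.7 -59.8  37. ] sq [-65.5  -1.6  37. ]
both [598.855 -29.181   1.517] [ 0.  -1.   0.5 -0.2  0.2  0.2  0.  -0.3 -0.7 -0.4  0.5 -0.7 -0.8 -0.1
 -0.8  0. ]
 disc top [-65.8  68.8  37. ]  side [-66.6  67.8  37. ]
 pivot [111.7  58.2  66. ]  post top [153.4  36.9  92. ] [152.9  36.1  92. ]
 small [-66.1 -59.6  37. ] sq [-66.4  -1.4  37. ]
nest w [[602.90537942  45.70973108  43.5       ]]
```

Candidates in the top view: the large copper disc (354,237), the square (357,196), the small copper disc (360,163), and the black (326,290), purple (372,316) and blue (427,282) discs. I choose (354,237). It measures about 40 mm across and sits at station (-66, 68), within the range given. The pivot measures (111.7, 58.2), which matches the stated (112, 58). The keeper stands at about 0.48 rad.

Plan: push the disc from behind with the two fingertips about 20 mm apart.

```bash
cat > go.py <<'E'
# usage: go.py 'x,y,ztip,jawdeg' ... station target for grip axis; jawdeg = jaw direction in the station frame
import sys
from h import *
S=json.load(open("S.json")); st=state()
R0=Ro.from_euler('xyz',st['tcp_rot']); p0=st['eef_pos']
t=w2s(S,p0); print("t",round(st['t'],2),"tip st",(t-[0,0,190]).round(1),"jaw",round(np.degrees(st['tcp_rot'][2]-S[2]),1),"F",(Ro.from_euler('z',-S[2]).apply(st['ft_force'])).round(1),"open",round(st['opening']*95,1),"q1,6",st['joints'][[0,5]].round(2))
for a in sys.argv[1:]:
    x,y,z,j=map(float,a.split(',')); P=s2w(S,[x,y,z+190])[0]; R=Ro.from_euler('xyz',[np.pi,0,S[2]+np.radians(j)])
    d=R0.inv().apply(P-p0)/10; r=(R0.inv()*R).as_rotvec(degrees=True)
    print(a,"->",np.r_[d,r].round(2).tolist(), "world",P.round(0))
E
python3 go.py 300,10,160,-90 -98,68.2,110,-90
```

```text
t 0.1 tip st [605.9 459.7 214.2] jaw -12.9 F [-0.3 -0.7 -0.7] open 95.3 q1,6 [ 1.19 -0.11]
300,10,160,-90 -> [-19.75, 50.68, 5.44, 0.03, 0.05, 77.07] world [605. 271. 350.]
-98,68.2,110,-90 -> [-59.83, 53.91, 10.48, 0.03, 0.05, 77.07] world [ 525. -123.  300.]
```

Call:
arm_command([
  [-19.75,50.7,5.4,0,0,77],
  [-19.75,50.7,5.4,0,0,77],
  [-19.75,50.7,5.4,0,0,77],
  [-19.75,50.7,5.4,0,0,77],
  [-19.75,50.7,5.4,0,0,77],
  [-19.75,50.7,5.4,0,0,77],
  [-19.75,50.7,5.4,0,0,77],
  [-19.75,50.7,5.4,0,0,77],
  [-19.75,50.7,5.4,0,0,77],
  [-19.75,50.7,5.4,0,0,77],
  [-19.75,50.7,5.4,0,0,77],
  [-19.75,50.7,5.4,0,0,77],
], jaw=2.0)

```text
t: 1.1
eef_pos: [569.7, 297.5, 354.9]
tcp_rot: [3.142, 0.0, -0.059]
ft_force: [0.3, 1.0, -0.3]
opening: 0.236
```

```bash
python3 go.py -98,68.2,110,-90
```

```text
t 1.1 tip st [324.6  46.8 164.9] jaw -90.3 F [ 1.  -0.3 -0.3] open 22.4 q1,6 [0.38 0.44]
-98,68.2,110,-90 -> [-1.93, 42.27, 5.5, 0.01, 0.02, -0.29] world [ 525. -123.  300.]
```

Call:
arm_command([
  [-1.9,42.3,5.5,0,0,-0.3],
  [-1.9,42.3,5.5,0,0,-0.3],
  [-1.9,42.3,5.5,0,0,-0.3],
  [-1.9,42.3,5.5,0,0,-0.3],
  [-1.9,42.3,5.5,0,0,-0.3],
  [-1.9,42.3,5.5,0,0,-0.3],
  [-1.9,42.3,5.5,0,0,-0.3],
  [-1.9,42.3,5.5,0,0,-0.3],
  [-1.9,42.3,5.5,0,0,-0.3],
  [-1.9,42.3,5.5,0,0,-0.3],
  [-1.9,42.3,5.5,0,0,-0.3],
  [-1.9,42.3,5.5,0,0,-0.3],
])

```text
t: 2.1
eef_pos: [526.6, -124.9, 299.7]
tcp_rot: [-3.141, 0.001, -0.052]
ft_force: [-1.1, -0.2, 0.2]
opening: 0.208
```

```bash
python3 go.py -99,67,60,-90 -99,67,33,-90
```

```text
t 2.1 tip st [-99.5  67.  109.7] jaw -89.9 F [-0.3  1.1  0.2] open 19.8 q1,6 [-0.36 -0.3 ]
-99,67,60,-90 -> [0.0, -0.05, 4.97, -0.01, 0.05, 0.14] world [ 527. -124.  250.]
-99,67,33,-90 -> [0.01, -0.05, 7.67, -0.01, 0.05, 0.14] world [ 527. -124.  223.]
```

Call:
arm_command([
  [-0.12,0.2,2,0,0,0],
  [-0.12,0.2,4,0,0,0],
  [-0.12,0.2,5.5,0,0,0],
  [-0.12,0.2,6.3,0,0,0],
  [-0.12,0.2,6.9,0,0,0],
  [-0.12,0.2,7.3,0,0,0],
  [-0.12,0.2,7.6,0,0,0],
  [-0.12,0.2,7.6,0,0,0],
  [-0.12,0.2,7.6,0,0,0],
])

```text
t: 2.85
eef_pos: [525.8, -124.1, 224.8]
tcp_rot: [3.142, -0.001, -0.047]
ft_force: [0.5, 0.6, -0.1]
opening: 0.209
```

```bash
python3 go.py; python3 - <<'E'
from h import *
im=read_camera("side")[130:280,270:430]
cv2.imwrite("pics/a1.png",cv2.resize(im[:,:,::-1],None,fx=4,fy=4,interpolation=cv2.INTER_CUBIC))
E
```

```text
t 2.85 tip st [-98.7  67.8  34.8] jaw -89.6 F [ 0.6 -0.5 -0.1] open 19.8 q1,6 [-0.35 -0.31]
```

View pics/a1.png

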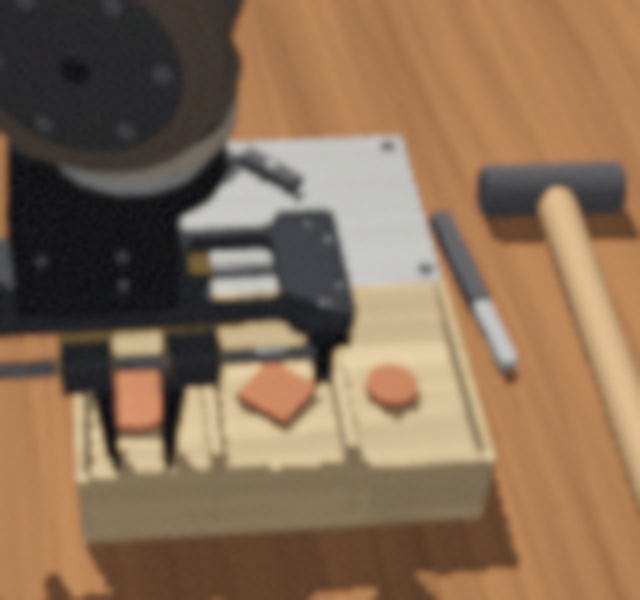

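The fingertips (crop (115,460) and (170,460)) stand behind the disc (140,400), one on each side of its axis and inside the compartment. The pose readings are noisy, so I'll average several.

```bash
sed -i 's/^R0=.*/L=[st]+[(read_camera("top"),state())[1] for _ in range(3)]; st={k:np.mean([l[k] for l in L],axis=0) for k in ("t","eef_pos","joints","ft_force","opening")}|{"tcp_rot":np.array([np.pi,0,np.mean([l["tcp_rot"][2] for l in L])])}\nprint(np.std([l["eef_pos"] for l in L],axis=0).round(2))\nR0=Ro.from_euler("xyz",st["tcp_rot"]); p0=st["eef_pos"]/' go.py; python3 go.py -87,68,32.5,-90 -51.5,68,32.5,-90 -44,68,32.8,-90 -10,68,42.5,-90
```

```text
[0.03 0.03 0.04]
t 2.97 tip st [-98.9  67.9  34.8] jaw -89.6 F [ 0.2 -0.5  0.1] open 20.0 q1,6 [-0.35 -0.31]
-87,68,32.5,-90 -> [-0.01, -1.19, 0.23, 0.0, -0.0, 0.36] world [ 526. -112.  222.]
-51.5,68,32.5,-90 -> [0.02, -4.74, 0.23, 0.0, -0.0, 0.36] world [528. -77. 222.]
-44,68,32.8,-90 -> [0.02, -5.49, 0.2, 0.0, -0.0, 0.36] world [529. -69. 223.]
-10,68,42.5,-90 -> [0.04, -8.89, -0.77, 0.0, -0.0, 0.36] world [530. -35. 232.]
```

Call:
arm_command([
  [0,-0.4,0.23,0,0,0.36],
  [0,-0.85,0.23,0,0,0.36],
  [0,-1.3,0.23,0,0,0.36],
  [0,-1.7,0.23,0,0,0.36],
  [0,-2.1,0.23,0,0,0.36],
  [0,-2.55,0.23,0,0,0.36],
  [0,-3.0,0.23,0,0,0.36],
  [0,-3.4,0.23,0,0,0.36],
  [0,-3.85,0.23,0,0,0.36],
  [0,-4.3,0.23,0,0,0.36],
  [0,-4.7,0.23,0,0,0.36],
  [0,-5.1,0.23,0,0,0.36],
])

```text
t: 4.05
eef_pos: [528.1, -72.9, 222.1]
tcp_rot: [-3.142, -0.0, -0.054]
ft_force: [-0.1, -1.4, 1.3]
opening: 0.207
```

```bash
python3 go.py -45,68,32.8,-90 -10,68,42.8,-90 20,68,42.8,-90;  python3 - <<'E'
from h import *
im=read_camera("side")[130:280,270:430]
cv2.imwrite("pics/a2.png",cv2.resize(im[:,:,::-1],None,fx=4,fy=4,interpolation=cv2.INTER_CUBIC))
E
```

```text
[0.03 0.21 0.04]
t 4.12 tip st [-47.3  68.3  32. ] jaw -90.0 F [-0.5 -0.2  0.6] open 19.9 q1,6 [-0.26 -0.21]
-45,68,32.8,-90 -> [0.03, -0.23, -0.08, -0.0, -0.0, 0.02] world [529. -70. 223.]
-10,68,42.8,-90 -> [0.03, -3.73, -1.08, -0.0, -0.0, 0.02] world [530. -35. 233.]
20,68,42.8,-90 -> [0.03, -6.73, -1.08, -0.0, -0.0, 0.02] world [532.  -6. 233.]
```

View pics/a2.png

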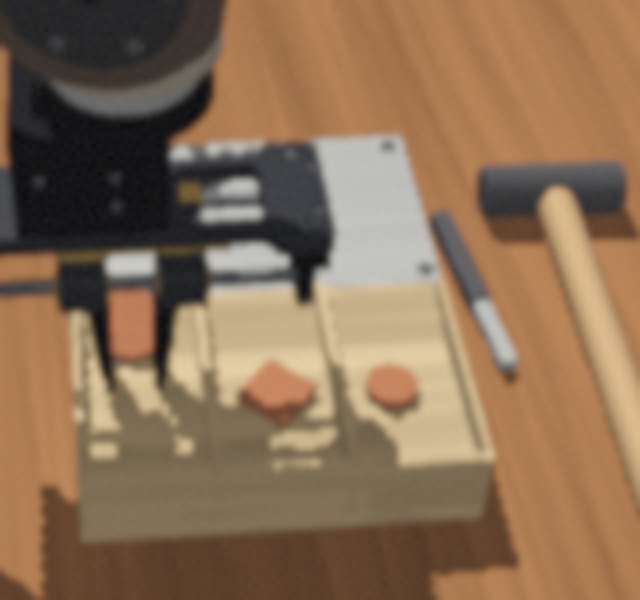

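Call:
arm_command([
  [0,-0.3,-0.12,0,0,0],
  [0,-0.85,-0.28,0,0,0],
  [0,-1.4,-0.43,0,0,0],
  [0,-1.95,-0.59,0,0,0],
  [0,-2.5,-0.75,0,0,0],
  [0,-3.05,-0.91,0,0,0],
  [0,-3.6,-1.05,0,0,0],
  [0,-4.2,-1.1,0,0,0],
  [0,-4.9,-1.1,0,0,0],
  [0,-5.6,-1.1,0,0,0],
  [0,-6.2,-1.1,0,0,0],
  [0,-6.75,-1.1,0,0,0],
])

```text
t: 5.25
eef_pos: [531.8, -5.2, 233.0]
tcp_rot: [-3.142, 0.0, -0.054]
ft_force: [0.0, -1.1, 0.8]
opening: 0.214
```

```bash
python3 go.py 12,68,43,-90 -5,68,80,-90 ;  python3 - <<'E'
from h import *
im=read_camera("side")[130:280,270:430]
cv2.imwrite("pics/a3.png",cv2.resize(im[:,:,::-1],None,fx=4,fy=4,interpolation=cv2.INTER_CUBIC))
E
```

```text
[0.02 0.31 0.02]
t 5.32 tip st [20.5 68.3 43. ] jaw -90.0 F [-0.4 -0.1  0.4] open 20.1 q1,6 [-0.13 -0.08]
12,68,43,-90 -> [0.03, 0.85, -0.0, 0.0, -0.0, 0.04] world [532. -14. 233.]
-5,68,80,-90 -> [0.03, 2.55, -3.7, 0.0, -0.0, 0.04] world [531. -31. 270.]
```

View pics/a3.png

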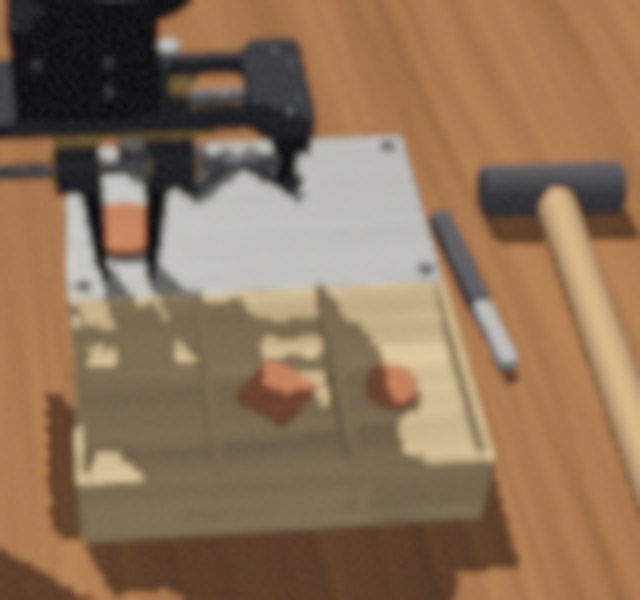

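The disc lies on the block (crop (125,230)) at about station (48, 68), and the other blanks have not moved. Next I'll back off, lift, and turn 90° to push sideways.

```bash
python3 go.py 10,68,43,-90 10,68,85,-90 48,101,85,0
```

```text
[0.   0.15 0.01]
t 5.52 tip st [19.6 68.3 43. ] jaw -90.0 F [-0.2  0.2  0.3] open 19.9 q1,6 [-0.14 -0.08]
10,68,43,-90 -> [0.03, 0.96, -0.0, 0.0, -0.0, 0.0] world [531. -16. 233.]
10,68,85,-90 -> [0.03, 0.96, -4.2, 0.0, -0.0, 0.0] world [531. -16. 275.]
48,101,85,0 -> [-3.27, -2.84, -4.2, -0.0, 0.0, -90.0] world [501.  24. 275.]
```

Call:
arm_command([
  [0,0.5,0,0,0,0],
  [0,1.0,0,0,0,0],
  [0,1.2,-1.5,0,0,0],
  [0,1.2,-4.2,0,0,0],
  [-1,0,-4.2,0,0,-7],
  [-2,-1,-4.2,0,0,-14],
  [-3.3,-2.8,-4.2,0,0,-21],
  [-3.3,-2.8,-4.2,0,0,-28],
  [-3.3,-2.8,-4.2,0,0,-35],
  [-3.3,-2.8,-4.2,0,0,-42],
  [-3.3,-2.8,-4.2,0,0,-49],
  [-3.3,-2.8,-4.2,0,0,-56],
])

```text
t: 6.6
eef_pos: [500.3, 23.3, 275.1]
tcp_rot: [3.142, -0.0, 0.929]
ft_force: [0.1, 0.2, -0.5]
opening: 0.212
```

```bash
python3 go.py 48,102,85,0 48,102,43,0
```

```text
[0.01 0.04 0.02]
t 6.68 tip st [ 47.1 101.3  85.1] jaw -33.7 F [ 0.2 -0.3 -0.5] open 20.1 q1,6 [-0.09 -1.01]
48,102,85,0 -> [0.03, -0.11, 0.01, 0.0, 0.0, -33.73] world [500.  24. 275.]
48,102,43,0 -> [0.03, -0.11, 4.21, 0.0, 0.0, -33.73] world [500.  24. 233.]
```

Call:
arm_command([
  [0,-0.1,0,0,0,-7],
  [0,-0.1,0,0,0,-14],
  [0,-0.1,0,0,0,-21],
  [0,-0.1,0,0,0,-28],
  [0,-0.1,0,0,0,-33.7],
  [0,-0.1,0,0,0,-33.7],
  [0,-0.1,0,0,0,-33.7],
])

```text
t: 7.33
eef_pos: [499.5, 24.2, 275.0]
tcp_rot: [3.142, -0.0, 1.505]
ft_force: [-0.6, 0.2, -1.0]
opening: 0.209
```

```bash
cat > disc.py <<'E'
from h import *
S=json.load(open("S.json"))
for n in("top","side"):
    im=read_camera(n); h=cv2.cvtColor(im,cv2.COLOR_RGB2HSV)
    m=((h[...,0]<12)&(h[...,1]>120)&(h[...,2]>90)).astype(np.uint8)
    Q=[(x,y,47) for x in(3,115) for y in(-95,95)]; q=proj(n,s2w(S,[(3,-95,47),(115,-95,47),(115,95,47),(3,95,47)]))
    k=np.zeros_like(m); cv2.fillConvexPoly(k,q.astype(np.int32),1); m*=k
    N,_,st,c=cv2.connectedComponentsWithStats(m)
    for i in range(1,N):
        if st[i,4]>15: print(n,"area",st[i,4],"bbox",st[i,:4],"station",w2s(S,ray(n,c[i],47)).round(1),"edges L/R/T/B",*[w2s(S,ray(n,e,47))[:2].round(1) for e in((st[i,0]-.5,c[i][1]),(st[i,0]+st[i,2]-.5,c[i][1]),(c[i][0],st[i,1]-.5),(c[i][0],st[i,1]+st[i,3]-.5))])
E
python3 disc.py; python3 go.py 48,102,85,0 48,102,43,0
```

```text
top area 71 bbox [278 221  17   7] station [49.6 56.  47. ] edges L/R/T/B [63.9 57.1] [35.6 54.8] [50.2 49.5] [49.1 61.2]
side area 138 bbox [294 182  15  12] station [45.4 67.6 47. ] edges L/R/T/B [46.5 83.2] [44.2 50.6] [64.1 66.7] [25.5 68.5]
[0.01 0.03 0.01]
t 7.51 tip st [ 48.1 102.1  85. ] jaw -0.5 F [-0.2 -0.6 -0.4] open 20.1 q1,6 [-0.08 -1.59]
48,102,85,0 -> [-0.01, 0.01, 0.0, 0.0, 0.0, -0.5] world [500.  24. 275.]
48,102,43,0 -> [-0.01, 0.01, 4.2, 0.0, 0.0, -0.5] world [500.  24. 233.]
```

Call:
arm_command([
  [-0.05,0,1.2,0,0,-0.5],
  [-0.05,0,2.6,0,0,-0.5],
  [-0.05,0,3.7,0,0,-0.5],
  [-0.05,0,4.2,0,0,-0.5],
  [-0.05,0.2,4.2,0,0,-0.5],
  [-0.05,0.6,4.2,0,0,-0.5],
  [-0.05,1.0,4.2,0,0,-0.5],
  [-0.05,1.4,4.2,0,0,-0.5],
  [-0.05,1.85,4.2,0,0,-0.5],
  [-0.08,2.3,4.2,0,0,-0.5],
  [-0.1,2.75,4.2,0,0,-0.5],
  [-0.1,3.2,4.2,0,0,-0.5],
])

```text
t: 8.58
eef_pos: [531.8, 21.5, 233.2]
tcp_rot: [3.142, -0.0, 1.52]
ft_force: [-2.1, 0.3, 0.5]
opening: 0.21
```

```bash
python3 go.py 44,28,43,0; python3 disc.py
```

```text
[0.31 0.02 0.07]
t 8.66 tip st [47.  69.5 43.1] jaw 0.2 F [ 0.2  0.9 -0.3] open 19.9 q1,6 [-0.08 -1.6 ]
44,28,43,0 -> [-0.31, 4.15, 0.01, 0.0, -0.0, 0.2] world [573.  16. 233.]
side area 86 bbox [306 185  16   9] station [37.1 40.4 47. ] edges L/R/T/B [38.3 57.5] [35.9 22.8] [52.2 39.3] [23.6 41.3]
```

Call:
arm_command([
  [-0.03,0.4,0,0,0,0.2],
  [-0.06,0.85,0,0,0,0.2],
  [-0.1,1.3,0,0,0,0.2],
  [-0.13,1.7,0,0,0,0.2],
  [-0.16,2.1,0,0,0,0.2],
  [-0.2,2.5,0,0,0,0.2],
  [-0.22,2.9,0,0,0,0.2],
  [-0.25,3.3,0,0,0,0.2],
  [-0.3,3.7,0,0,0,0.2],
  [-0.3,4.0,0,0,0,0.2],
  [-0.3,4.2,0,0,0,0.2],
  [-0.3,4.2,0,0,0,0.2],
])

```text
t: 9.83
eef_pos: [573.5, 16.4, 233.0]
tcp_rot: [3.141, -0.0, 1.517]
ft_force: [-0.3, -0.9, -0.8]
opening: 0.211
```

```bash
python3 go.py 44,38,43,0 44,38,85,0 8,0,85,-90; python3 disc.py
```

```text
[0.17 0.02 0.02]
t 9.91 tip st [44.2 28.  43. ] jaw 0.0 F [-0.1  0.1  0. ] open 20.2 q1,6 [-0.09 -1.6 ]
44,38,43,0 -> [-0.02, -1.0, 0.0, 0.0, -0.0, 0.0] world [563.  17. 233.]
44,38,85,0 -> [-0.02, -1.0, -4.2, 0.0, -0.0, 0.0] world [563.  17. 275.]
8,0,85,-90 -> [-3.62, 2.8, -4.2, -0.0, -0.0, 90.0] world [599. -21. 275.]
side area 78 bbox [326 187  14   7] station [33.5 -0.9 47. ] edges L/R/T/B [34.6 14.2] [ 32.5 -16.2] [42.8 -1.9] [20.7  0.6]
```

Call:
arm_command([
  [0,-0.5,0,0,0,0],
  [0,-1.0,0,0,0,0],
  [0,-1.2,-1.5,0,0,0],
  [0,-1.2,-4.2,0,0,0],
  [-1,0,-4.2,0,0,7],
  [-2,1,-4.2,0,0,14],
  [-3.4,2.8,-4.2,0,0,21],
  [-3.4,2.8,-4.2,0,0,28],
  [-3.4,2.8,-4.2,0,0,35],
  [-3.4,2.8,-4.2,0,0,42],
  [-3.4,2.8,-4.2,0,0,49],
  [-3.4,2.8,-4.2,0,0,56],
])

```text
t: 11.08
eef_pos: [598.8, -19.0, 275.0]
tcp_rot: [-3.141, 0.0, 0.533]
ft_force: [-0.3, -0.1, 1.1]
opening: 0.212
```

```bash
python3 go.py 10,0,85,-90
```

```text
[0.05 0.02 0.02]
t 11.16 tip st [10.2  0.6 85. ] jaw -56.3 F [ 0.1 -0.2  0.3] open 20.1 q1,6 [-0.14 -0.68]
10,0,85,-90 -> [0.04, 0.05, 0.0, 0.0, -0.0, 33.71] world [599. -19. 275.]
```

Call:
arm_command([
  [0,0,0,0,0,7],
  [0,0,0,0,0,14],
  [0,0,0,0,0,21],
  [0,0,0,0,0,28],
  [0,0,0,0,0,33.7],
  [0,0,0,0,0,33.7],
  [0,0,0,0,0,33.7],
])

```text
t: 11.82
eef_pos: [599.1, -19.0, 275.1]
tcp_rot: [-3.142, 0.0, -0.043]
ft_force: [0.3, -0.3, 0.5]
opening: 0.21
```

```bash
python3 disc.py;python3 go.py 9,0,43,-90 46,0,43,-90
```

```text
side area 149 bbox [325 182  16  12] station [40.2 -1.8 47. ] edges L/R/T/B [41.4 15.7] [ 39.  -19.2] [59.2 -3.9] [20.7  0.4]
[0.03 0.01 0.01]
t 11.99 tip st [10.2  0.2 85.1] jaw -89.5 F [-0.2  0.1  0.3] open 20.0 q1,6 [-0.14 -0.1 ]
9,0,43,-90 -> [0.02, 0.12, 4.21, -0.0, -0.0, 0.51] world [599. -20. 233.]
46,0,43,-90 -> [0.05, -3.58, 4.21, -0.0, -0.0, 0.51] world [601.  17. 233.]
```

Call:
arm_command([
  [0,0.12,1.2,0,0,0.5],
  [0,0.12,2.6,0,0,0.5],
  [0,0.12,3.7,0,0,0.5],
  [0,0.12,4.2,0,0,0.5],
  [0,0,4.2,0,0,0.5],
  [0,-0.45,4.2,0,0,0.5],
  [0,-0.9,4.2,0,0,0.5],
  [0,-1.35,4.2,0,0,0.5],
  [0,-1.8,4.2,0,0,0.5],
  [0,-2.25,4.2,0,0,0.5],
  [0,-2.7,4.2,0,0,0.5],
  [0,-3.1,4.2,0,0,0.5],
])

```text
t: 13.07
eef_pos: [600.9, 12.5, 233.3]
tcp_rot: [-3.142, -0.0, -0.057]
ft_force: [-0.6, -1.1, 0.6]
opening: 0.213
```

```bash
python3 go.py 48,0,43,-90; python3 disc.py
```

```text
[0.01 0.26 0.06]
t 13.14 tip st [41.9  0.3 43.2] jaw -90.2 F [-0.1  0.1  0.3] open 20.1 q1,6 [-0.09 -0.03]
48,0,43,-90 -> [0.03, -0.61, 0.02, -0.0, 0.0, -0.16] world [601.  19. 233.]
side area 111 bbox [328 173  10  13] station [68.9 -4.3 47. ] edges L/R/T/B [69.7  6.3] [ 68.1 -16.1] [90.  -6.6] [46.1 -1.8]
```

Call:
arm_command([
  [0,-0.15,0,0,0,0],
  [0,-0.3,0,0,0,0],
  [0,-0.4,0,0,0,0],
  [0,-0.5,0,0,0,0],
  [0,-0.55,0,0,0,0],
  [0,-0.6,0,0,0,0],
  [0,-0.6,0,0,0,0],
])

```text
t: 13.9
eef_pos: [601.2, 17.9, 233.1]
tcp_rot: [3.142, -0.0, -0.057]
ft_force: [-0.3, -0.7, 0.5]
opening: 0.213
```

```bash
python3 go.py
```

```text
[0.01 0.02 0.02]
t 13.98 tip st [47.1  0.2 43.1] jaw -90.2 F [-1.5 -0.8  0.3] open 20.0 q1,6 [-0.08 -0.02]
```

Call:
arm_command([
  [0,-0.05,0,0,0,0],
  [0,-0.1,0,0,0,0],
  [0,-0.1,0,0,0,0],
  [0,-0.1,0,0,0,0],
])

```text
t: 14.38
eef_pos: [601.4, 18.6, 233.2]
tcp_rot: [3.141, -0.001, -0.057]
ft_force: [1.9, -6.0, -1.1]
opening: 0.209
```

```bash
python3 go.py
```

```text
[0.01 0.01 0.01]
t 14.46 tip st [47.8  0.  43.2] jaw -90.2 F [-5.7 -1.9 -0.2] open 20.0 q1,6 [-0.08 -0.02]
```

Call:
arm_command([
  [0,-0.05,0,0,0,0],
  [0,-0.1,0,0,0,0],
  [0,-0.1,0,0,0,0],
  [0,-0.1,0,0,0,0],
])

```text
t: 14.87
eef_pos: [601.5, 19.0, 233.2]
tcp_rot: [3.14, -0.001, -0.057]
ft_force: [1.6, -10.3, -0.2]
opening: 0.206
```

```bash
python3 go.py
```

```text
[0.01 0.01 0.01]
t 14.94 tip st [48.3 -0.1 43.2] jaw -90.2 F [-10.   -2.3   0.1] open 19.8 q1,6 [-0.08 -0.02]
```

Call:
arm_command([
  [0,0.5,0,0,0,0],
  [0,1.0,0,0,0,0],
  [0,1.5,0,0,0,0],
  [0,1.5,0,0,0,0],
])

```text
t: 15.35
eef_pos: [600.3, 4.2, 233.0]
tcp_rot: [-3.141, 0.0, -0.058]
ft_force: [-0.4, -0.7, -1.1]
opening: 0.211
```

Call:
arm_command([
  [0,0,0,0,0,0],
  [0,0,0,0,0,0],
  [0,0,0,0,0,0],
  [0,0,0,0,0,0],
  [0,0,0,0,0,0],
], jaw=0)

```text
t: 15.77
eef_pos: [600.4, 5.1, 233.0]
tcp_rot: [-3.141, 0.0, -0.057]
ft_force: [0.1, 0.5, 0.1]
opening: 0.007
```

```bash
python3 go.py 44,0,43,-90; python3 disc.py
```

```text
[0.01 0.04 0.02]
t 15.84 tip st [34.3  0.3 43. ] jaw -90.2 F [ 0.2 -0.   0.4] open 0.4 q1,6 [-0.1  -0.04]
44,0,43,-90 -> [0.03, -0.97, 0.0, 0.0, 0.0, -0.18] world [601.  15. 233.]
side area 61 bbox [322 172   8  12] station [74.6  9.5 47. ] edges L/R/T/B [75.3 19.3] [74.   1.4] [94.5  7.6] [53.6 11.6]
```

Call:
arm_command([
  [0,-0.4,0,0,0,0],
  [0,-0.7,0,0,0,0],
  [0,-0.85,0,0,0,0],
  [0,-0.95,0,0,0,0],
  [0,-1.05,0,0,0,0],
  [0,-1.15,0,0,0,0],
  [0,-1.25,0,0,0,0],
  [0,-1.3,0,0,0,0],
  [0,-1.3,0,0,0,0],
])

```text
t: 16.77
eef_pos: [601.2, 15.8, 233.1]
tcp_rot: [3.138, 0.0, -0.057]
ft_force: [-1.7, -22.4, 0.7]
opening: 0.005
```

```bash
python3 go.py
```

```text
[0.   0.02 0.01]
t 16.84 tip st [45.   0.1 43.1] jaw -90.2 F [-21.7   0.6   0.9] open 0.7 q1,6 [-0.08 -0.02]
```

Finger front at x 55.0 under 22 N puts the disc centre at x 75.0, which is the nest. Backing off, lifting, and moving clear to check.

Call:
arm_command([
  [0,0.5,0,0,0,0],
  [0,1.2,0,0,0,0],
  [0,2.0,0,0,0,0],
  [0,2.0,-3,0,0,0],
  [0,2.0,-6.5,0,0,0],
  [0,2.0,-9,0,0,0],
  [0,-2,-9,0,0,7],
  [0,-6,-9,0,0,14],
  [0,-10,-9,0,0,21],
  [0,-14,-9,0,0,27],
  [0,-18,-9,0,0,27],
  [0,-18,-9,0,0,27],
], jaw=0)

```text
t: 17.92
eef_pos: [611.0, 203.4, 323.0]
tcp_rot: [-3.14, 0.0, -0.525]
ft_force: [0.1, -1.4, 0.2]
opening: 0.003
```

```bash
python3 disc.py; python3 - <<'E'
from h import *
im=read_camera("top")[120:265,150:340]; im2=read_camera("side")[120:220,270:400]
a=cv2.resize(im,None,fx=4.2,fy=4.2,interpolation=cv2.INTER_CUBIC)[:,:,::-1]
cv2.imwrite("pics/n1.png",a[:590]); 
E
python3 go.py 152.8,36.8,110,-117.5 152.8,36.8,66,-117.5
```

```text
top area 120 bbox [262 180  24  22] station [78.3 -3.5 47. ] edges L/R/T/B [96. -2.] [56.  -5.4] [ 79.5 -17.2] [76.2 19.7]
side area 172 bbox [322 171  17  13] station [74.4 -0.6 47. ] edges L/R/T/B [75.8 19.3] [ 73.2 -19. ] [97.3 -3. ] [52.9  1.7]
[0.09 0.24 0.09]
t 18.19 tip st [226.   -0.5 133. ] jaw -117.3 F [-0.6  0.3 -0. ] open 0.5 q1,6 [0.21 0.74]
152.8,36.8,110,-117.5 -> [0.03, 8.21, 2.3, 0.0, -0.0, 0.25] world [570. 125. 300.]
152.8,36.8,66,-117.5 -> [0.03, 8.21, 6.7, 0.0, -0.0, 0.25] world [570. 125. 256.]
```

View pics/n1.png

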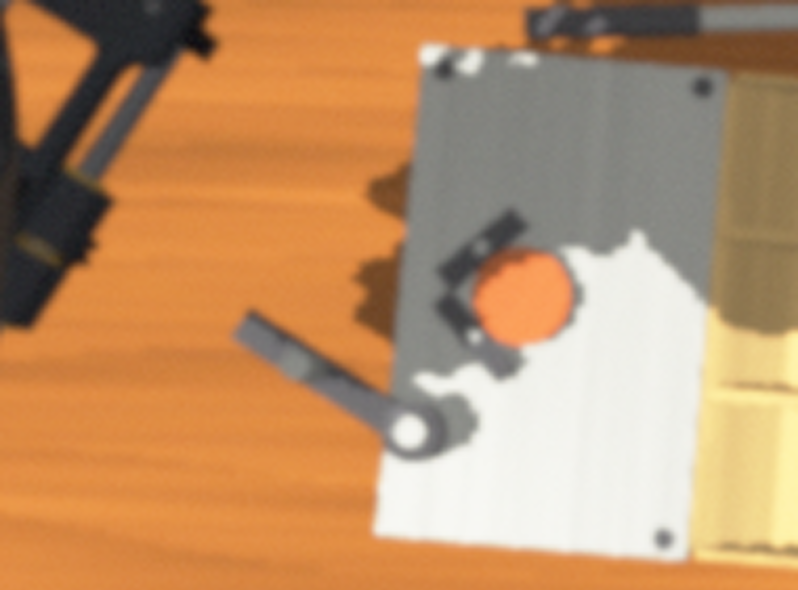

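The disc (crop (523,297)) sits in the V and touches both bars. Its centre reads about (75, 0). The keeper has not moved (post at crop (297,362)). Next I'll straddle the post with the jaws.

Call:
arm_command([
  [0,3,1,0,0,0.2],
  [0,6,1.8,0,0,0.2],
  [0,8.2,2.3,0,0,0.2],
  [0,8.2,2.3,0,0,0.2],
  [0,8.2,2.3,0,0,0.2],
  [0,8.2,2.3,0,0,0.2],
  [0,8.2,2.3,0,0,0.2],
], jaw=3.0)

```text
t: 18.85
eef_pos: [570.6, 127.1, 300.4]
tcp_rot: [-3.141, -0.001, -0.532]
ft_force: [0.3, 0.0, -0.1]
opening: 0.313
```

```bash
python3 go.py 152.8,36.8,66,-117.5;  python3 - <<'E'
from h import *
im=read_camera("side")[100:220,260:410]
cv2.imwrite("pics/k1.png",cv2.resize(im[:,:,::-1],None,fx=4,fy=4,interpolation=cv2.INTER_CUBIC))
E
```

```text
[0.11 0.1  0.11]
t 18.92 tip st [154.7  36.8 110.3] jaw -117.4 F [-0.2  0.1 -0.4] open 29.9 q1,6 [0.11 0.64]
152.8,36.8,66,-117.5 -> [0.08, 0.17, 4.43, 0.0, -0.0, 0.13] world [570. 125. 256.]
```

View pics/k1.png

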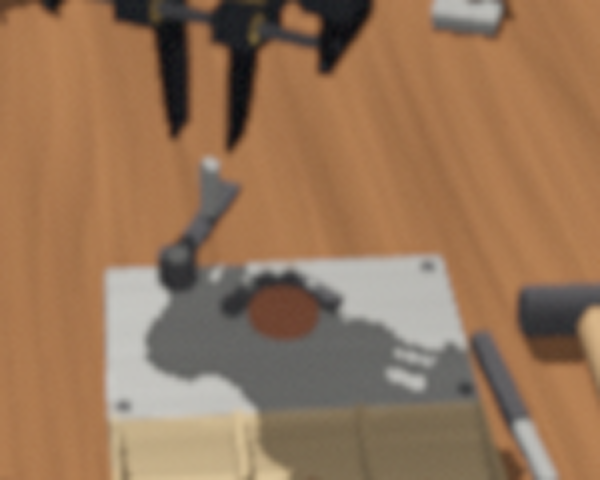

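The fingertips ((178,135) and (232,148)) straddle the post top (210,162). Descending.

Call:
arm_command([
  [0.08,0.17,0.8,0,0,0],
  [0.08,0.17,1.6,0,0,0],
  [0.08,0.17,2.4,0,0,0],
  [0.08,0.17,3.2,0,0,0],
  [0.08,0.17,4.0,0,0,0],
  [0.08,0.17,4.3,0,0,0],
  [0.08,0.17,4.3,0,0,0],
  [0.08,0.17,4.3,0,0,0],
])

```text
t: 19.72
eef_pos: [570.0, 125.0, 256.8]
tcp_rot: [3.141, 0.0, -0.532]
ft_force: [0.5, -0.3, 0.5]
opening: 0.314
```

```bash
cat > arc.sh <<'E'
python3 go.py $(python3 -c "
import numpy as np,sys
for a in np.linspace($1,$2,$3)[1:]: print('%.1f,%.1f,66,%.1f'%(112+46*np.cos(a),58-46*np.sin(a),max(-90-np.degrees(a),-208)))")
E
bash arc.sh 0.48 1.38 13
```

```text
[0.01 0.01 0.24]
t 19.79 tip st [152.4  37.1  67.2] jaw -117.4 F [ 0.2 -0.1  0.3] open 29.9 q1,6 [0.1  0.63]
151.1,33.8,66,-121.8 -> [0.35, -0.04, 0.12, 0.0, -0.0, 4.4] world [573. 124. 256.]
149.2,30.9,66,-126.1 -> [0.7, -0.0, 0.12, 0.0, -0.0, 8.7] world [576. 121. 256.]
147.0,28.2,66,-130.4 -> [1.04, 0.07, 0.12, -0.0, -0.0, 13.0] world [579. 119. 256.]
144.7,25.6,66,-134.7 -> [1.37, 0.15, 0.12, 0.0, -0.0, 17.3] world [581. 117. 256.]
142.2,23.3,66,-139.0 -> [1.69, 0.27, 0.12, -0.0, -0.0, 21.6] world [583. 114. 256.]
139.5,21.1,66,-143.3 -> [2.01, 0.41, 0.12, -0.0, -0.0, 25.9] world [585. 111. 256.]
136.7,19.2,66,-147.6 -> [2.31, 0.57, 0.12, -0.0, -0.0, 30.2] world [587. 108. 256.]
133.7,17.4,66,-151.9 -> [2.61, 0.75, 0.12, -0.0, -0.0, 34.5] world [589. 105. 256.]
130.6,15.9,66,-156.2 -> [2.88, 0.96, 0.12, -0.0, -0.0, 38.8] world [590. 102. 256.]
127.4,14.6,66,-160.5 -> [3.15, 1.18, 0.12, -0.0, -0.0, 43.1] world [591.  99. 256.]
124.1,13.6,66,-164.8 -> [3.39, 1.43, 0.12, 0.0, -0.0, 47.4] world [592.  95. 256.]
120.7,12.8,66,-169.1 -> [3.61, 1.69, 0.12, 0.0, -0.0, 51.7] world [593.  92. 256.]
```

Call:
arm_command([
  [0.35,-0.04,0,0,0,4.4],
  [0.7,0,0,0,0,8.7],
  [1.04,0.07,0,0,0,13],
  [1.37,0.15,0,0,0,17.3],
  [1.69,0.27,0,0,0,21.6],
  [2.01,0.41,0,0,0,25.9],
  [2.31,0.57,0,0,0,30.2],
  [2.61,0.75,0,0,0,34.5],
  [2.88,0.96,0,0,0,38.8],
  [3.15,1.18,0,0,0,43.1],
  [3.39,1.43,0,0,0,47.4],
  [3.61,1.69,0,0,0,51.7],
])

```text
t: 20.87
eef_pos: [592.6, 92.1, 257.5]
tcp_rot: [-3.141, 0.0, -1.438]
ft_force: [0.8, 2.0, 0.6]
opening: 0.315
```

```bash
bash arc.sh 1.38 2.28 13
```

```text
[0.07 0.18 0.05]
t 20.94 tip st [120.5  12.8  67.5] jaw -169.3 F [ 0.3 -0.4  0.6] open 29.8 q1,6 [0.04 1.48]
117.3,12.3,66,-173.4 -> [0.33, 0.01, 0.15, -0.0, -0.0, 4.12] world [593.  89. 256.]
113.9,12.0,66,-177.7 -> [0.67, 0.05, 0.15, 0.0, -0.0, 8.42] world [593.  85. 256.]
110.4,12.0,66,-182.0 -> [1.01, 0.11, 0.15, 0.0, -0.0, 12.72] world [593.  82. 256.]
107.0,12.3,66,-186.3 -> [1.34, 0.21, 0.15, 0.0, -0.0, 17.02] world [592.  78. 256.]
103.6,12.8,66,-190.6 -> [1.66, 0.32, 0.15, -0.0, -0.0, 21.32] world [592.  75. 256.]
100.2,13.5,66,-194.9 -> [1.99, 0.45, 0.15, 0.0, -0.0, 25.62] world [591.  72. 256.]
96.9,14.5,66,-199.1 -> [2.29, 0.61, 0.15, 0.0, -0.0, 29.82] world [590.  68. 256.]
93.7,15.8,66,-203.4 -> [2.58, 0.8, 0.15, -0.0, -0.0, 34.12] world [588.  65. 256.]
90.6,17.3,66,-207.7 -> [2.86, 1.0, 0.15, 0.0, -0.0, 38.42] world [586.  62. 256.]
87.6,19.0,66,-208.0 -> [3.12, 1.23, 0.15, 0.0, -0.0, 38.72] world [585.  59. 256.]
84.7,20.9,66,-208.0 -> [3.37, 1.47, 0.15, 0.0, -0.0, 38.72] world [583.  57. 256.]
82.0,23.1,66,-208.0 -> [3.6, 1.73, 0.15, 0.0, -0.0, 38.72] world [580.  54. 256.]
```

Call:
arm_command([
  [0.33,0.01,0,0,0,4.1],
  [0.67,0.05,0,0,0,8.4],
  [1.01,0.11,0,0,0,12.7],
  [1.34,0.21,0,0,0,17],
  [1.66,0.32,0,0,0,21.3],
  [1.99,0.45,0,0,0,25.6],
  [2.29,0.61,0,0,0,29.8],
  [2.58,0.8,0,0,0,34.1],
  [2.86,1.0,0,0,0,38.4],
  [3.12,1.23,0,0,0,38.7],
  [3.37,1.47,0,0,0,38.7],
  [3.5,1.6,0,0,0,38.7],
])

```text
t: 22.02
eef_pos: [581.2, 55.0, 257.2]
tcp_rot: [-3.141, 0.0, -2.107]
ft_force: [1.4, -0.2, 0.6]
opening: 0.314
```

```bash
bash arc.sh 2.26 2.44 7
```

```text
[0.05 0.09 0.08]
t 22.09 tip st [83.1 22.2 67.1] jaw -207.7 F [-0.2 -0.5  0.3] open 29.9 q1,6 [-0.02  2.09]
81.7,23.4,66,-208.0 -> [0.18, 0.04, 0.11, 0.0, -0.0, 0.35] world [580.  54. 256.]
80.7,24.3,66,-208.0 -> [0.31, 0.07, 0.11, 0.0, -0.0, 0.35] world [579.  53. 256.]
79.7,25.3,66,-208.0 -> [0.45, 0.11, 0.11, 0.0, -0.0, 0.35] world [578.  52. 256.]
78.7,26.3,66,-208.0 -> [0.58, 0.16, 0.11, 0.0, -0.0, 0.35] world [577.  51. 256.]
77.8,27.3,66,-208.0 -> [0.71, 0.2, 0.11, 0.0, -0.0, 0.35] world [576.  50. 256.]
76.9,28.3,66,-208.0 -> [0.83, 0.25, 0.11, 0.0, -0.0, 0.35] world [575.  49. 256.]
```

Call:
arm_command([
  [0.18,0.04,0,0,0,0],
  [0.31,0.07,0,0,0,0],
  [0.45,0.11,0,0,0,0],
  [0.5,0.13,0,0,0,0],
  [0.5,0.13,0,0,0,0],
  [0.5,0.13,0,0,0,0],
])

```text
t: 22.67
eef_pos: [577.9, 51.8, 257.1]
tcp_rot: [-3.141, 0.001, -2.11]
ft_force: [4.5, 3.5, -1.2]
opening: 0.316
```

```bash
python3 go.py
```

```text
[0.01 0.01 0.01]
t 22.74 tip st [79.8 25.3 67.1] jaw -207.8 F [ 3.7 -3.7 -1.6] open 29.9 q1,6 [-0.02  2.08]
```

Call:
arm_command([
  [0.08,0.02,0,0,0,0],
  [0.15,0.04,0,0,0,0],
  [0.15,0.04,0,0,0,0],
  [0.15,0.04,0,0,0,0],
])

```text
t: 23.15
eef_pos: [577.4, 51.4, 257.1]
tcp_rot: [-3.139, 0.003, -2.11]
ft_force: [9.1, 10.8, -5.1]
opening: 0.319
```

```bash
python3 go.py; sed -i 's/115/118/' disc.py
```

```text
[0.01 0.01 0.02]
t 23.22 tip st [79.3 25.8 67.1] jaw -207.8 F [11.5 -8.3 -5. ] open 30.1 q1,6 [-0.03  2.08]
```

Call:
arm_command([
  [-0.4,-0.1,0,0,0,0],
  [-0.9,-0.2,0,0,0,0],
  [-0.9,-0.2,0,0,0,0],
  [-0.9,-0.2,-1,0,0,0],
  [-0.9,-0.2,-2.5,0,0,0],
  [-0.9,-0.2,-5,0,0,0],
  [-0.9,-0.2,-8,0,0,0],
  [-0.9,-0.2,-11,0,0,0],
  [-0.9,-0.2,-12,0,0,0],
])

```text
t: 24.05
eef_pos: [582.9, 57.1, 381.8]
tcp_rot: [-3.137, 0.003, -2.11]
ft_force: [-0.1, 0.4, 0.3]
opening: 0.315
```

```bash
python3 go.py 250,60,180,-208 300,100,180,-208
```

```text
[0.14 0.01 1.82]
t 24.13 tip st [ 85.3  20.7 190.2] jaw -207.8 F [ 0.1 -0.2  0.1] open 30.0 q1,6 [-0.02  2.09]
250,60,180,-208 -> [-12.74, 11.16, 1.02, -0.0, -0.0, 0.2] world [552. 224. 370.]
300,100,180,-208 -> [-15.3, 17.03, 1.02, -0.0, -0.0, 0.2] world [515. 276. 370.]
```

Call:
arm_command([
  [-3,3,0,0,0,0],
  [-6,6,0,0,0,0],
  [-9,9,0,0,0,0],
  [-12,12,0,0,0,0],
  [-15,17,0,0,0,0],
  [-15,17,0,0,0,0],
  [-15,17,0,0,0,0],
  [-15,17,0,0,0,0],
])

```text
t: 24.87
eef_pos: [513.5, 273.9, 375.5]
tcp_rot: [3.14, -0.002, -2.108]
ft_force: [-0.3, -1.2, 0.4]
opening: 0.316
```

```bash
python3 - <<'E'
from h import *
S=json.load(open("S.json"))
a=read_camera("top")[110:265,200:410]; b=read_camera("side")[130:280,270:450]
f=lambda i:cv2.resize(i,None,fx=3.8,fy=3.8,interpolation=cv2.INTER_CUBIC)[:,:,::-1]
cv2.imwrite("pics/f1.png",f(a)); cv2.imwrite("pics/f2.png",f(b))
for n,o in(("top",(200,110)),("side",(270,130))):
    P=s2w(S,[(112-24.8,58-38.7,92),(75,0,47),(112+80*np.cos(2.14),58-80*np.sin(2.14),58)])
    print(n,((proj(n,P)-o+.5)*3.8-.5).round(0).tolist())
print(state()['t'])
E
```

```text
top [[240.0, 339.0], [282.0, 305.0], [296.0, 282.0]]
side [[197.0, 108.0], [230.0, 180.0], [247.0, 172.0]]
24.9667
```

View pics/f1.png

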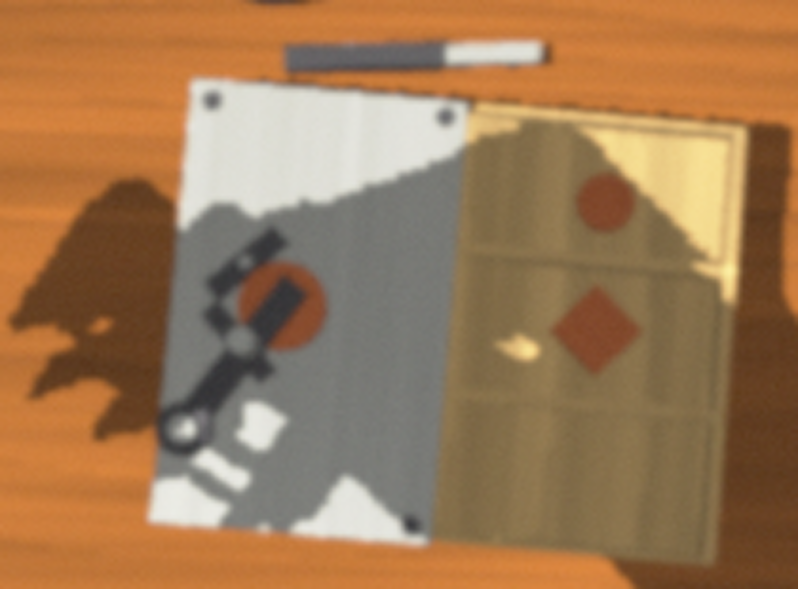

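View pics/f2.png

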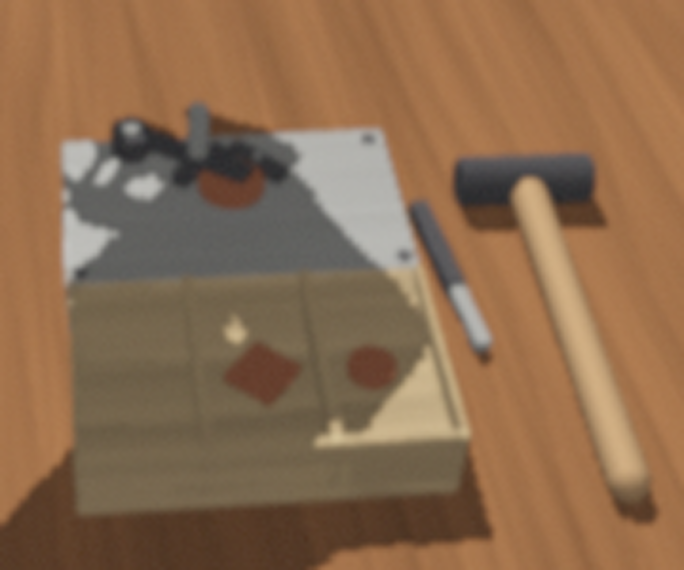

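Both views agree with the prediction. In the top crop the disc is at (282,306), predicted (282,305), and the keeper post is at (242,340), predicted (240,339) at the stop. In the side crop the post is at (198,108), predicted (197,108). The square, the small disc, the hammer and the chisel have not moved.

```bash
python3 -c "
from cell import *
job_done(); print(state()['t'])"
```

```text
the job is handed in; nothing more can be done
the job is handed in; nothing more can be done
```

The large copper blank is home in the V stop with the keeper swung across it to its end stop. I handed the job in at about 25 s of the 64 s allowed.

- **Blank:** I pushed it from behind with the fingertips and never gripped it. It went up the ramp onto the block, sideways to the centre line, then into the V. I seated it with a final push of about 22 N, with the fingers closed so it could settle sideways. The finger contact put its centre at x 75.0, and the top view has it within a pixel of the nest.
- **Keeper:** I swung it by its post until it met the stop, where the force rose to about 14 N. In the last pictures the post is within about 2 enlarged pixels (under 1 mm) of where it should be at 2.14 rad.
- **Other items:** In the last pictures the square blank, small disc, hammer and chisel looked unmoved, and the arm was clear of everything.

No check failed. The disc position found by colour in the top view read 3–4 mm off, because shadow covered part of the disc. Its outline, the side view and the contact position all agree with the nest.

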